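# Hook the soap shelf into its slotted upright and lock it

### The job

Hang the loose metal soap shelf on the slotted metal upright: take it by its standing rib, put both claws into the two slots with the back plate flat against the upright, then press it down until the spring catch snaps out over the back plate and holds it locked. Feel your way gently (nothing needs more than about 20 N, and it is bent if forced), leave everything else on the bench where it is, and let go at the end.

Things in the scene. Friction and masses are not known exactly. Their poses are not given: they have to be found in the camera images.
- upright: Metal upright fixed to the bench. Origin: bench level under the middle of its slotted face; z up, x into the face (x=0 is its outer side), y along it. Face 60 mm wide, to z=164, 4 mm thick, hollow behind. Two slots, 10 mm wide: z=78 to 98 and 124 to 144, at y=0. The face with slots, catch and foot is clamped up to 7 mm off in y and 6 mm in z; this pose does not show it.
- shelf: Loose sheet-metal soap shelf, 0.32 kg, standing on its tray. Origin: lowest edge of the back plate's rear face, centre; +x is the way the claws point, z up. Back plate 4 thick, 36 wide, 84 mm high. Tray 120 mm long to -x, 90 wide, rim 14 mm high. Standing rib at y=0: 10 mm thick, x=-60 to -4, up to z=84 mm, sloping down beyond. Locked, its origin is at z=60 to 62 of the face.
- rib (a point): Where to grip the shelf: middle of its rib, at x=-34, y=0, z=62 mm in the shelf's frame (22 mm below the rib's top edge). Its axes are the shelf's; close the fingers along y.
- claws (a point): Tip of the upper claw (x=14.5, y=0, z=64 mm in the shelf's frame). Two claws, 5 mm thick, square-ended, 14.5 mm long, 16 mm high: z=10 to 26 and 56 to 72 mm in the shelf's frame. Behind each hook (x=0 to 6) only the upper 8 mm is there, so the face fits behind it. They enter with the shelf's origin at z=68 to 72 of the face, then drop to 60.
- catch (a joint): Spring catch on the face, z=146 to 158: 18 mm wide block standing 6 mm out of the face, pushed in by the back plate (m: 0 = out, 0.008 = fully in; about 1 N to start, 3 N at 6 mm). It springs out over the back plate's top edge when the shelf is pressed down within 2 mm of its hard stop.
- foot (a joint): Sprung rubber foot below the slots, 14 mm out of the face, pushed down by the underside of the shelf at the back plate (m: 0 = up, grows as pressed). Touched when the shelf's origin is at z=67 of the face; 1.1 N per mm, about 9 N at the hard stop (z=60), where the claw necks sit on the slots' lower edges. It lifts an unlocked shelf again.
- brush: Bystander: blue scrub brush with white bristles down, 150 x 56 x 52 mm. Origin at the centre of its underside.
- dipper: Bystander: round green dipper, 124 mm across the rim, 85 mm tall, flat handle reaching 172 mm to its -x at rim height. Origin under its centre.
- dish: Bystander: grey soap dish with a bar of soap, 85 x 110 x 25 mm. Origin at the centre of its underside.
- bottle: Bystander: closed white flip-top bottle, 72 mm across, 183 mm tall. Origin under its centre.
- pin0: Bystander: yellow clothespin lying flat, 74 x 14 x 12 mm. Origin at the centre of its underside.
- pin1: Bystander: yellow clothespin lying flat, 74 x 14 x 12 mm. Origin at the centre of its underside.
- pin2: Bystander: yellow clothespin lying flat, 74 x 14 x 12 mm. Origin at the centre of its underside.
- pin3: Bystander: yellow clothespin lying flat, 74 x 14 x 12 mm. Origin at the centre of its underside.
Things that resemble listed ones, but are neither listed nor needed, are in the scene too. What is shaped like the shelf but blue or yellow is not meant.

How it is judged:
By the outcome, as a careful person would: the job done as asked, in the order asked, and still so for the second after the job is handed in, with the robot touching nothing.
It also fails if it takes over 72 s, if anything falls off the work surface, if the arm or the gripper's body presses on something with over 40 N, if the wrist force passes 120 N, or if a joint passes its speed limit or range.

### The arm

A 6-joint arm with a two-finger parallel gripper is mounted at the origin on the work surface. World frame = base frame: x ahead of the robot, y to its left, z up, the work surface at z = 0. Lengths are in m, angles in degrees, forces in N, time in s.
With the tool pointing down it reaches from about 0.25 to 0.725 m from the base axis. Payload 9.7 kg.
Tool frame: the origin (TCP) lies midway between the tips of the shut fingers; the grasp point (between the pads) lies bot.hold_point_z behind it (bot.hold_point_z is the distance from the TCP to the grasp point, in m); z points along the fingers, y is the line along which they close (so a half turn about z gives the same grasp; the last joint's range is limited). The gripper opens to 85 mm and grips with 20 to 120 N. Pads are 22 mm wide; open, the fingers measure 114 mm over their backs; the gripper's body (76 mm by 85 mm) begins 54 mm behind the grasp point. The pads swing forward as they close: fully open they stand 13 mm farther back than shut.
Start: joints at [-76.49, 4.979, 10.078, 95.1, 0, 90], TCP at [0.128, -0.535, 0.231] pointing down, gripper open.
Joint ranges: [-179.16, 179.16], [-48.56, 103.87], [-65.8, 70.77], [-126.05, 130.52], [-82.76, 87.17], [-180, 180]. Speed limits (degrees/s): [127.2, 127.2, 147.25, 180, 180, 180].

### API

Orientations are given as [roll, pitch, yaw] about the fixed x, y, z axes, in that order (R = Rz(yaw) Ry(pitch) Rx(roll)).
In Python, from workcell import bot, camera, camera_model, ticket gives the robot as it stands.
- The arm moves only by the tool send_rows, never from a script. Its argument "targets" is text: rows parted by semicolons, each of 5 numbers parted by spaces: the shift along the tool's x, y, z in mm, then the turn about the tool's z in degrees, then the closure in counts, from 0 (fully open) to 255 (shut). A call has 1 to 20 rows; each row is the pose to reach, as a shift and turn from the pose commanded when the call began, along the tool's axes at that moment; what a row does not reach only later rows make up. A row lasts 1/8 s, in which the tool goes at most 62.5 mm and 10.7 degrees, less where a joint would pass 70% of its speed; a pose out of reach is approached as far as the arm can. A call with a gripper value outside its range is refused whole. The fingers move at their own pace and stop on an object; "newtons" is the grip in N (left out, the last holds). Time passes only in rows, so rows that repeat a pose let the fingers close. It gives the time, the measured TCP pose, the force, the opening and the grip force at its end, in the units of the state.
- bot.get_obs(): the state, without advancing time (a new reading comes with each control period).
- camera(name): name is "side" or "top"; returns the picture (400x640x3 uint8, blue, green, red); there is no depth.
- camera_model(name): a dict with "K" (3x3 intrinsics, pixels), "dist_coeffs" ([k1, k2, p1, p2, k3] as OpenCV has them; the pictures are not rectified), "pose" (4x4, takes a point from camera to world coordinates). Camera axes: x right, y down, z forward; pixel columns grow to the right and rows downward; lengths in m; the calibration is good to about 2 mm. A picture is of the moment at which its call begins. camera_model takes no time and is no camera call.
- ticket.job_done(): hands the job in; it is judged then, once.
The state is a dict: "time": time; "q": joint angles; "qd": joint speeds; "joint_efforts": joint torques, N m; "ee_pos": TCP position; "tcp_rot": TCP orientation; "wrist_force": force on the tool from outside, world axes, zero at the start; "torque": the same for the moment, N m; "opening": finger opening in m; "grasp_force": force on a finger pad.
Only numpy, scipy, OpenCV 4.12 (cv2) and the standard library are available. Lean on these libraries where they do the work, as an engineer would, in place of code of your own. Each camera call takes 0.05 s, during which the arm holds its last target. There are 200 camera calls.

## Working session

There is one attempt and no reset: what is moved stays moved. The work goes in short steps, Python scripts to look and compute and a tool call to move; the robot and the scene stay as the last step left them, time stands still between calls to the robot, and variables do not carry over. Pictures are saved under pics/ and viewed, at most 10 in all, crops included, and the job is handed in when it is done.

Besides the shell and the picture viewer there is one more tool, called after "Call:" in YAML: its name, and indented under it one key for each argument. send_rows: Moves the arm, as the interface text tells. Its arguments: {"type":"object","properties":{"targets":{"type":"string"},"newtons":{"type":"number"}},"required":["targets"]}

```bash
ls; mkdir -p pics; python3 - <<'E'
from workcell import bot,camera,camera_model
import cv2
print(bot.get_obs(),bot.hold_point_z)
for n in("top","side"):
    cv2.imwrite(f"pics/{n}0.png",camera(n)); m=camera_model(n); print(n,m)
E
```

```text
pics
{'time': 0.0, 'q': array([-7.64902214e+01,  5.01030350e+00,  1.00338190e+01,  9.51014666e+01,
       -6.15983476e-04,  9.00012512e+01]), 'qd': array([-0.06178055,  0.05805955, -0.0681205 ,  0.01866045, -0.05862074,
        0.02576431]), 'joint_efforts': array([-5.21439506e-04, -5.20384526e+01,  4.64803898e+01,  1.61192886e-02,
       -5.22390314e-05, -7.52912740e-06]), 'ee_pos': array([ 0.12842518, -0.53454058,  0.23058505]), 'tcp_rot': array([-1.79922049e+02,  6.17685170e-04,  1.35085283e+01]), 'wrist_force': array([-0.4634916 , -0.18049855, -0.44120242]), 'torque': array([0.01776388, 0.03958622, 0.01726457]), 'grasp_force': 0.0, 'opening': 0.0855605973248495} 0.0187
top {'K': array([[380.83511707,   0.        , 321.67307549],
       [  0.        , 380.83511707, 204.13265525],
       [  0.        ,   0.        ,   1.        ]]), 'dist_coeffs': array([-0.0401455,  0.       ,  0.       ,  0.       ,  0.       ]), 'pose': array([[-0.12042702, -0.9660832 ,  0.22843071,  0.25518542],
       [-0.99271491,  0.11631354, -0.03143688,  0.02743085],
       [ 0.00380106, -0.23055243, -0.97305248,  1.2682376 ],
       [ 0.        ,  0.        ,  0.        ,  1.        ]])}
side {'K': array([[486.07760131,   0.        , 330.69440074],
       [  0.        , 486.07760131, 201.7124458 ],
       [  0.        ,   0.        ,   1.        ]]), 'dist_coeffs': array([-0.0663768,  0.       ,  0.       ,  0.       ,  0.       ]), 'pose': array([[ 0.95473428, -0.15933567,  0.25118637,  0.19704466],
       [-0.29727263, -0.54105234,  0.78669648, -1.01711064],
       [ 0.01055617, -0.82575693, -0.56392735,  0.86977337],
       [ 0.        ,  0.        ,  0.        ,  1.        ]])}
```

View pics/top0.png

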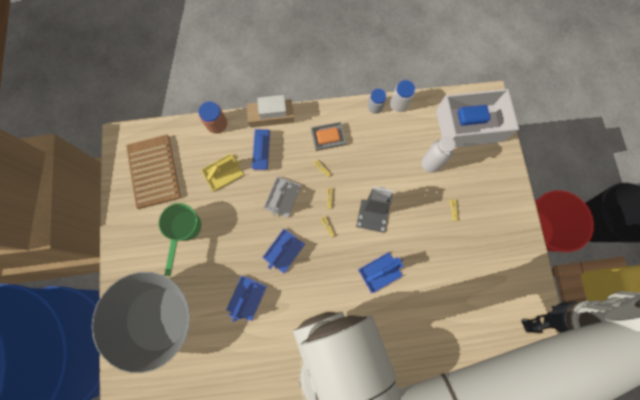

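View pics/side0.png

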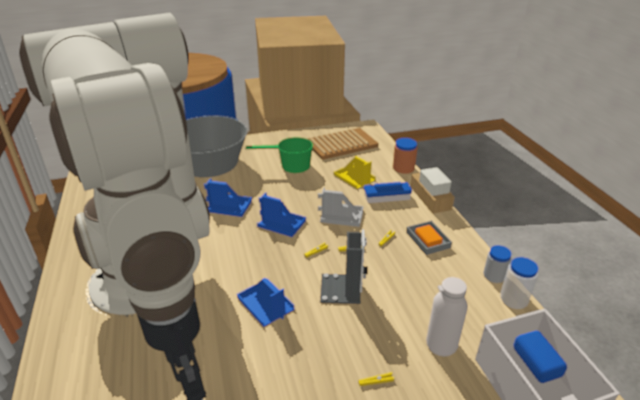

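Candidates for the shelf, by top-view pixel: grey (284,196), blue (284,250), blue (246,298), blue (381,271) and yellow (223,172). The grey one matches the description. The dark upright is at (376,208) in top and (350,270) in side. I'll check both in one close crop.

```bash
python3 - <<'E'
import cv2,numpy as np
t=cv2.imread("pics/top0.png");s=cv2.imread("pics/side0.png")
def c(i,x,y,w,h): return cv2.resize(i[y:y+h,x:x+w],(400,300),interpolation=cv2.INTER_CUBIC)
a=np.hstack([c(t,250,165,64,48),c(t,344,180,64,48)])
b=np.hstack([c(s,305,180,72,54),c(s,296,220,120,90)])
cv2.imwrite("pics/crop1.png",np.vstack([a,b]))
E
```

```text
(no output)
```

View pics/crop1.png

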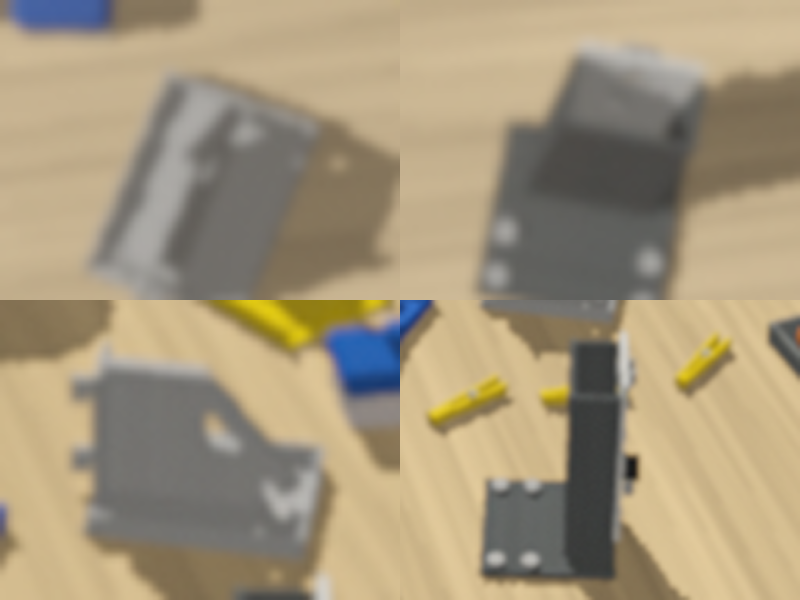

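The grey shelf has its claws to the left in side, which is toward the robot. The upright is dark, and its light slotted face, with catch and foot, faces away from the robot (right in side). I'll fit the shelf by colour silhouette and take larger upright crops for keypoints.

```bash
cat > h.py <<'E'
import cv2,numpy as np
from workcell import camera_model
M={n:camera_model(n) for n in("top","side")}
def proj(P,n):
    m=M[n];T=np.linalg.inv(m["pose"])
    return cv2.projectPoints(np.asarray(P,float).reshape(-1,3),cv2.Rodrigues(T[:3,:3])[0],T[:3,3],m["K"],m["dist_coeffs"])[0].reshape(-1,2)
def ray(px,n):
    m=M[n];u=cv2.undistortPoints(np.array(px,float).reshape(-1,1,2),m["K"],m["dist_coeffs"]).reshape(-1,2)
    return m["pose"][:3,3],np.c_[u,np.ones(len(u))]@m["pose"][:3,:3].T
def at_z(px,n,z):
    o,d=ray(px,n);return o+d*((z-o[2])/d[:,2])[:,None]
def rz(a):
    a=np.radians(a);return np.array([[np.cos(a),-np.sin(a),0],[np.sin(a),np.cos(a),0],[0,0,1]])
def box(x0,x1,y0,y1,z0,z1): return np.array([[x,y,z] for x in(x0,x1) for y in(y0,y1) for z in(z0,z1)])/1000
SH=[box(-120,0,-45,45,0,14),box(-4,0,-18,18,0,84),box(-60,-4,-5,5,0,84),box(-60,-4,-5,5,0,84)[:0]]
c=lambda x,z:[[x/1000,y,z/1000] for y in(-.005,.005)]
SH[3]=np.array(c(-60,84)+c(-60,0)+c(-100,14)+c(-100,0))
SH+= [box(0,14.5,-2.5,2.5,18,26),box(6,14.5,-2.5,2.5,10,18),box(0,14.5,-2.5,2.5,64,72),box(6,14.5,-2.5,2.5,56,64)]
def sil(parts,R,t,n,S=4,sz=(400,640)):
    im=np.zeros((sz[0]*S,sz[1]*S),np.uint8)
    for p in parts:
        q=(proj(p@R.T+t,n)+.5)*S-.5
        cv2.fillConvexPoly(im,cv2.convexHull(np.round(q*16).astype(np.int32)),255,shift=4)
    return cv2.resize(im,sz[::-1],interpolation=cv2.INTER_AREA)/255.
E
python3 - <<'E'
from h import *
from scipy.optimize import minimize
roi={"top":(258,172,46,50),"side":(312,182,60,54)}
mk={}
for n in roi:
    i=cv2.imread(f"pics/{n}0.png").astype(float);x,y,w,h=roi[n]
    sat=(i.max(2)-i.min(2))/(i.max(2)+1)
    m=np.zeros(i.shape[:2]);m[y:y+h,x:x+w]=np.clip((.30-sat[y:y+h,x:x+w])/.2,0,1)
    mk[n]=m; print(n,m.sum())
def cost(p):
    return sum(np.abs(sil(SH,rz(p[2]),np.array([p[0],p[1],0]),n)-mk[n]).sum() for n in mk)
c0=at_z([(284,196)],"top",.03)[0];print(c0)
best=None
for yaw in range(150,250,15):
    p0=np.array([c0[0],c0[1],yaw])+np.r_[rz(yaw)[:2,0]*.05,0]
    r=minimize(cost,p0,method="Nelder-Mead",options=dict(initial_simplex=p0+np.array([[0,0,0],[.02,0,0],[0,.02,0],[0,0,10]]),xatol=1e-4,fatol=.1))
    if best is None or r.fun<best.fun: best=r
print(best.x,best.fun)
vis=[]
for n in mk:
    s=sil(SH,rz(best.x[2]),np.array([*best.x[:2],0]),n);x,y,w,h=roi[n]
    i=cv2.imread(f"pics/{n}0.png")[y:y+h,x:x+w];d=np.uint8(np.dstack([s,s*0,mk[n]])[y:y+h,x:x+w]*255)
    vis.append(np.vstack([cv2.resize(k,(200,200)) for k in(i,d)]))
t=cv2.imread("pics/top0.png");s=cv2.imread("pics/side0.png")
# upright crops scale 10: top origin (350,180), side origin (332,225)
a=np.hstack(vis)
b=cv2.resize(np.hstack([t[180:240,352:400]]),None,fx=4,fy=4,interpolation=cv2.INTER_LANCZOS4)
cc=cv2.resize(s[222:322,335:375],None,fx=6,fy=6,interpolation=cv2.INTER_LANCZOS4)
im=np.zeros((600,800,3),np.uint8);im[:400,:400]=a;im[400:,:400]=0
im[:240,400:592]=b; im[:,560:]=0; im[:240,400:560]=b[:,:160];im[:600,560:800]=cc
cv2.imwrite("pics/fit.png",im)
E
```

```text
top 1105.6259090632288
side 1290.674134487514
[0.58885966 0.10966475 0.03      ]
[5.41908939e-01 1.45100960e-01 1.52521816e+02] 373.0740807868867
```

View pics/fit.png

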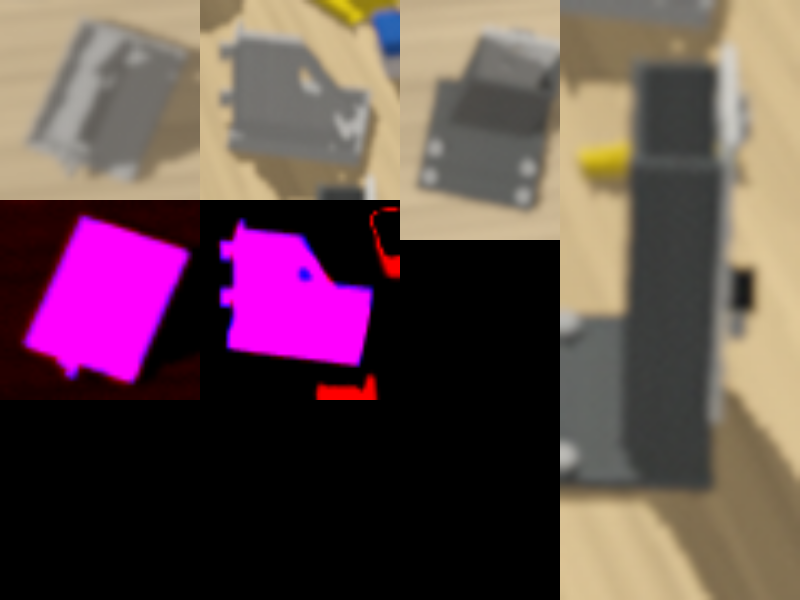

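The silhouette fit is tight: shelf at (0.542, 0.145), yaw 152.5°. For the upright, I'll overlay a model from the strip ends in top, (372,186.7) to (392.8,190.9).

```bash
cat >> h.py <<'E'
FACE=[box(0,4,-30,30,40,164),box(-6,0,-9,9,146,158),box(-14,0,-9,9,55,67)]
E=[(0,1),(2,3),(4,5),(6,7),(0,2),(1,3),(4,6),(5,7),(0,4),(1,5),(2,6),(3,7)]
def overlay(img,n,parts,R,t,roi,S):
    x,y,w,h=roi
    o=cv2.resize(img[y:y+h,x:x+w],None,fx=S,fy=S,interpolation=cv2.INTER_CUBIC);raw=o.copy()
    for p,col in zip(parts,[(0,255,0),(0,0,255),(255,255,0),(255,0,255)]*3):
        q=(proj(p@R.T+t,n)+.5-[x,y])*S
        for a,b in (E if len(p)==8 else []): cv2.line(o,*[tuple(int(v) for v in q[k]) for k in(a,b)],col,1,cv2.LINE_AA)
    return raw,o
E
python3 - <<'E'
from h import *
p=at_z([(372,186.7),(392.8,190.9)],"top",.164);print(p)
d=p[1]-p[0];yaw=np.degrees(np.arctan2(d[1],d[0]))-90;print("yaw",yaw,np.linalg.norm(d))
t=p.mean(0);t[2]=0;t+=rz(yaw)@[-.002,0,0]
print(t)
tp=cv2.imread("pics/top0.png");sd=cv2.imread("pics/side0.png")
r1,o1=overlay(tp,"top",FACE,rz(yaw),t,(366,180,33,25),12)
r2,o2=overlay(sd,"side",FACE,rz(yaw),t,(350,224,25,75),8)
im=np.zeros((600,800,3),np.uint8);im[:300,:396]=r1;im[300:,:396]=o1;im[:,400:600]=r2;im[:,600:]=o2
cv2.imwrite("pics/up.png",im)
E
```

```text
[[ 0.54991377 -0.16547416  0.164     ]
 [ 0.52946234 -0.22581748  0.164     ]]
yaw -198.72243889182502 0.0637148102095864
[ 0.54158222 -0.19628779  0.        ]
```

View pics/up.png

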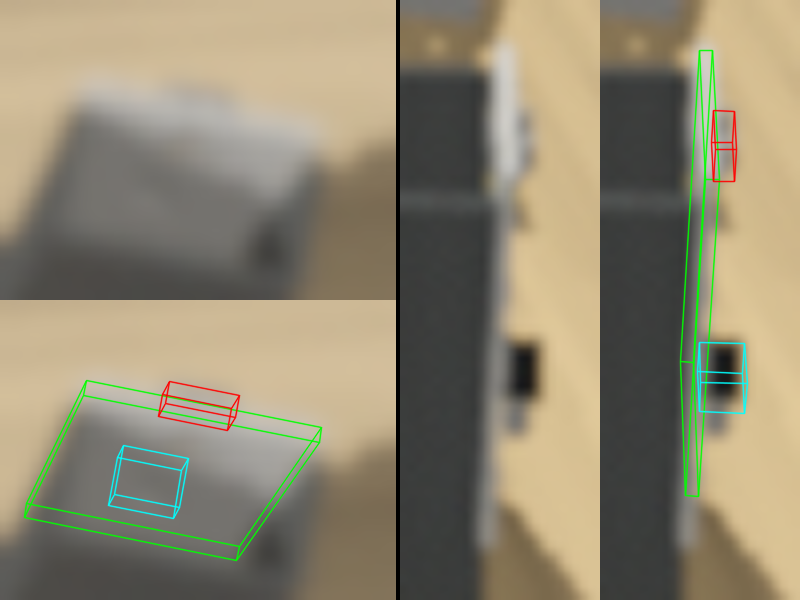

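```bash
python3 - <<'E'
from h import *
from scipy.optimize import minimize
roi={"top":(258,172,46,50),"side":(312,182,60,54)}
mk={}
for n in roi:
    i=cv2.imread(f"pics/{n}0.png").astype(float);x,y,w,h=roi[n]
    sat=(i.max(2)-i.min(2))/(i.max(2)+1)
    m=np.clip((.30-sat)/.2,0,1); mk[n]=m
def cost(p):
    c=0
    for n in mk:
        s=sil(SH,rz(p[2]),np.array([p[0],p[1],p[3]]),n);x,y,w,h=roi[n];D=cv2.dilate(s,np.ones((9,9)))>0
        c+=np.abs(s-mk[n])[D].sum()
    return c
p0=np.array([.5419,.1451,152.5,0])
r=minimize(cost,p0,method="Nelder-Mead",options=dict(initial_simplex=p0+np.array([[0]*4,[.004,0,0,0],[0,.004,0,0],[0,0,3,0],[0,0,0,.004]])))
print(r.x,r.fun,cost(p0))
E
```

```text
[ 5.42174626e-01  1.45564141e-01  1.52875788e+02 -1.19379093e-03] 188.85411749231417 195.59744368188078
```

Call:
send_rows:
  targets: "30 -27 0 4 0;90 -83 0 10 0;150 -139 0 16 0;190 -175 0 20 0;230 -212 0 24 0;270 -249 0 28 0;310 -286 10 32 0;350 -323 20 36 0;390 -360 30 41 0;430 -397 40 41 0;470 -434 60 41 0;510 -471 80 41 0;550 -508 90 41 0;575 -531 90 41 0;586 -542 90 41 0;586 -542 90 41 0;586 -542 90 41 0;586 -542 90 41 0"
  newtons: 90

```text
time: 2.35
ee_pos: [0.4345, -0.1688, 0.1512]
tcp_rot: [-177.3, 0.1, -22.8]
wrist_force: [0.1, 0.6, 0.2]
opening: 0.0852
grasp_force: 0.0
```

```bash
python3 - <<'E'
from workcell import bot
o=bot.get_obs();print({k:o[k] for k in("q","qd","ee_pos","tcp_rot","wrist_force")})
E
```

```text
{'q': array([-22.86673495,  -7.29441644, -10.89119263,  86.50838675,
         2.673461  , 179.9412396 ]), 'qd': array([ 0.2719736 ,  2.60548009,  0.35777425, -2.31344511,  0.04191339,
        0.02979719]), 'ee_pos': array([ 0.43446608, -0.16880118,  0.15119328]), 'tcp_rot': array([-1.77326433e+02,  1.02422083e-01, -2.28080384e+01]), 'wrist_force': array([0.06741663, 0.55733151, 0.17516479])}
```

Call:
send_rows:
  targets: "0 0 -20 0 0;0 0 -40 0 0;0 0 -50 0 0;0 0 -50 0 0"

```text
time: 2.85
ee_pos: [0.4337, -0.1711, 0.2016]
tcp_rot: [-177.3, 0.1, -22.8]
wrist_force: [0.1, -0.1, -0.0]
opening: 0.0851
grasp_force: 0.0
```

Call:
send_rows:
  targets: "1 -10 0 -8 0;1 -25 0 -18 0;2 -42 0 -28 0;3 -60 0 -38 0;3 -80 0 -48 0;4 -100 0 -58 0;5 -120 0 -68 0;5 -140 0 -78 0;6 -160 0 -88 0;6 -180 0 -98 0;7 -200 0 -108 0;8 -220 0 -118 0;8 -240 0 -128 0;9 -260 0 -138 0;9 -280 0 -148 0;10 -300 0 -158 0;11 -320 0 -168 0;11 -331 0 -175 0;11 -331 0 -175 0"

```text
time: 5.22
ee_pos: [0.5717, 0.13, 0.2154]
tcp_rot: [177.4, -0.4, 152.2]
wrist_force: [-0.1, 0.6, -0.2]
opening: 0.0852
grasp_force: 0.0
```

```bash
python3 - <<'E'
from workcell import bot
o=bot.get_obs();print({k:o[k] for k in("q","qd","ee_pos","tcp_rot","wrist_force")})
E
```

```text
{'q': array([11.71219192,  8.30571542, 11.91452472, 92.27549943,  2.26196974,
       39.55602231]), 'qd': array([-1.0204819 , -0.84625469, -0.35486977,  0.43705867, -0.28878324,
        3.33617129]), 'ee_pos': array([0.57168086, 0.130004  , 0.21541572]), 'tcp_rot': array([177.40697091,  -0.41184291, 152.19181396]), 'wrist_force': array([-0.10751439,  0.63208174, -0.16292756])}
```

Call:
send_rows:
  targets: "-7 -18 -15 -9 0;-14 -36 -30 -19 0;-21 -54 -40 -29 0;-28 -72 -50 -39 0;-35 -90 -50 -49 0;-42 -108 -50 -59 0;-49 -126 -50 -69 0;-56 -144 -50 -79 0;-63 -162 -50 -89 0;-70 -180 -50 -99 0;-77 -198 -50 -109 0;-84 -216 -50 -119 0;-91 -234 -50 -129 0;-98 -252 -50 -139 0;-105 -270 -50 -149 0;-112 -288 -50 -159 0;-118 -306 -50 -169 0;-121 -320 -50 -178 0;-121 -320 -50 -181 0;-121 -320 -50 -181 0"

```text
time: 7.72
ee_pos: [0.5283, -0.2123, 0.2507]
tcp_rot: [-177.3, 0.3, -27.0]
wrist_force: [0.9, 0.4, 0.3]
opening: 0.0857
grasp_force: 0.0
```

```bash
cat > st.py <<'E'
from workcell import bot
import numpy as np
from scipy.spatial.transform import Rotation as R
o=bot.get_obs()
for k in("q","ee_pos","tcp_rot","wrist_force","torque"): print(k,np.round(o[k],4))
print("lean",R.from_euler("xyz",o["tcp_rot"],degrees=True).as_matrix()[:,2],o["opening"],o["grasp_force"],o["time"])
E
python3 st.py
```

```text
q [ -23.2254    8.3221   15.8746   97.7114    2.6698 -176.1929]
ee_pos [ 0.5283 -0.2123  0.2507]
tcp_rot [-177.3467    0.3357  -27.0284]
wrist_force [0.8822 0.3988 0.3298]
torque [-0.0492  0.0287 -0.0125]
lean [ 0.01582375  0.04389647 -0.99891076] 0.08565707096852501 0.0 7.725
```

Call:
send_rows:
  targets: "0 30 0 0 0;0 60 0 0 0;0 90 0 0 0;0 90 0 0 0;0 90 0 0 0"

```text
time: 8.35
ee_pos: [0.5008, -0.2695, 0.2469]
tcp_rot: [-178.4, 0.3, -29.2]
wrist_force: [0.1, 0.9, -0.3]
opening: 0.0853
grasp_force: 0.0
```

```bash
python3 st.py
```

```text
q [ -29.0707    8.3158   15.4623   97.4607    1.5668 -179.9047]
ee_pos [ 0.5008 -0.2695  0.2469]
tcp_rot [-178.4337    0.3169  -29.1659]
wrist_force [ 0.1023  0.8709 -0.2889]
torque [-0.0172  0.0309  0.0166]
lean [ 0.00849365  0.02656245 -0.99961107] 0.08533986150984582 0.0 8.35
```

Call:
send_rows:
  targets: "0 20 0 0 0;0 38 0 0 0;0 38 0 0 0"

```text
time: 8.72
ee_pos: [0.491, -0.2882, 0.2457]
tcp_rot: [-179.2, 0.3, -30.9]
wrist_force: [-0.1, 0.3, -0.4]
opening: 0.0853
grasp_force: 0.0
```

```bash
python3 st.py
```

```text
q [ -30.797     8.3926   15.4316   97.3705    0.7655 -179.9383]
ee_pos [ 0.491  -0.2882  0.2457]
tcp_rot [-179.2348    0.3324  -30.8587]
wrist_force [-0.1335  0.2852 -0.3889]
torque [ 0.0692  0.0085 -0.0631]
lean [ 0.00187062  0.01443897 -0.999894  ] 0.08530597983947827 0.0 8.725
```

Call:
send_rows:
  targets: "0 20 0 0 0;0 38 0 0 0;0 38 0 0 0"

```text
time: 9.1
ee_pos: [0.481, -0.3059, 0.2453]
tcp_rot: [180.0, 0.3, -32.5]
wrist_force: [0.2, 0.3, 0.3]
opening: 0.0858
grasp_force: 0.0
```

```bash
python3 st.py
```

```text
q [-3.245010e+01  8.487900e+00  1.548960e+01  9.733980e+01 -7.100000e-03
 -1.799407e+02]
ee_pos [ 0.481  -0.3059  0.2453]
tcp_rot [179.9925   0.3381 -32.5093]
wrist_force [0.2175 0.2679 0.299 ]
torque [ 0.0257 -0.0412  0.0159]
lean [-0.00504689  0.00306127 -0.99998258] 0.08577551438109489 0.0 9.1
```

Call:
send_rows:
  targets: "-5 -12 0 9 0;-14 -36 0 19 0;-23 -60 0 29 0;-32 -84 0 39 0;-41 -108 0 49 0;-50 -132 0 59 0;-59 -156 0 69 0;-68 -180 0 79 0;-77 -204 0 89 0;-86 -228 0 99 0;-95 -252 0 109 0;-104 -276 10 119 0;-113 -300 20 129 0;-122 -324 30 139 0;-131 -348 45 149 0;-140 -372 60 159 0;-149 -396 75 168 0;-157 -416 90 175 0;-157 -416 100 175 0;-157 -416 100 175 0"

```text
time: 11.6
ee_pos: [0.571, 0.1299, 0.1456]
tcp_rot: [-180.0, -0.4, 152.7]
wrist_force: [0.4, 0.1, 0.6]
opening: 0.0856
grasp_force: 0.0
```

```bash
python3 st.py
```

```text
q [12.704   9.3064  5.3582 86.3703  0.2306 40.0142]
ee_pos [0.571  0.1299 0.1456]
tcp_rot [-179.9718   -0.3922  152.6891]
wrist_force [0.3561 0.112  0.5858]
torque [0.0314 0.0473 0.0714]
lean [-0.00630808  0.00270316 -0.99997645] 0.08558769505732101 0.0 11.6
```

Call:
send_rows:
  targets: "0 0 30 0 0;0 0 60 0 0;0 0 85 0 0;0 0 98 0 0;0 0 102 0 0;0 0 102 0 120;0 0 102 0 180;0 0 102 0 255;0 0 102 0 255;0 0 102 0 255;0 0 102 0 255"
  newtons: 90

```text
time: 12.98
ee_pos: [0.5712, 0.1308, 0.0446]
tcp_rot: [179.9, -0.3, 152.6]
wrist_force: [-0.4, 0.6, 3.3]
opening: 0.0092
grasp_force: 88.1
```

```bash
python3 st.py; python3 -c "
from workcell import camera;import cv2
cv2.imwrite('pics/side1.png',camera('side'))"
```

```text
q [12.7778 10.5557 -4.41   75.2342  0.2428 40.2129]
ee_pos [0.5712 0.1308 0.0446]
tcp_rot [179.9437  -0.3094 152.5647]
wrist_force [-0.4018  0.5877  3.2663]
torque [ 0.0376  0.1    -0.0527]
lean [-0.00433979  0.00336028 -0.99998494] 0.00922333708219998 88.14036011695862 12.975
```

Call:
send_rows:
  targets: "0 0 -5 0 255;0 0 -25 0 255;0 0 -60 0 255;0 0 -90 0 255;0 0 -105 0 255;0 0 -105 0 255"

```text
time: 13.78
ee_pos: [0.5718, 0.1304, 0.1495]
tcp_rot: [179.9, -0.3, 152.6]
wrist_force: [-0.1, -0.4, -5.4]
opening: 0.0085
grasp_force: 88.1
```

```bash
python3 st.py; python3 -c "
from h import *
print(at_z([(429,168),(420,165),(436,170)],'top',0.02), at_z([(445,346),(430,340),(462,340)],'side',0.0))"
```

```text
q [12.7279  9.299   5.7853 86.6823  0.2385 40.1719]
ee_pos [0.5718 0.1304 0.1495]
tcp_rot [179.9442  -0.3036 152.5557]
wrist_force [-0.0566 -0.4195 -5.3556]
torque [0.032 0.045 0.044]
lean [-0.00425407  0.00330695 -0.99998548] 0.008473421055179363 88.08234930038452 13.775
[[ 0.631432   -0.39733034  0.02      ]
 [ 0.64588645 -0.36815861  0.02      ]
 [ 0.62141166 -0.42021183  0.02      ]] [[ 6.59531668e-01 -4.21531542e-01  0.00000000e+00]
 [ 6.35022462e-01 -3.96075584e-01 -1.11022302e-16]
 [ 7.04675037e-01 -4.17982999e-01  0.00000000e+00]]
```

Call:
send_rows:
  targets: "-8 -10 0 -1 255;-25 -32 0 -2 255;-48 -62 0 -3 255;-72 -94 0 -4 255;-98 -126 0 -5 255;-122 -160 0 -6 255;-148 -194 0 -7 255;-170 -226 0 -8 255;-190 -254 0 -9 255;-206 -276 5 -9 255;-213 -286 15 -9 255;-215 -289 20 -9 255;-215 -289 20 -9 255;-215 -289 20 -9 255"

```text
time: 15.52
ee_pos: [0.6292, -0.2242, 0.1282]
tcp_rot: [179.9, -0.3, 161.6]
wrist_force: [0.3, -0.6, -2.8]
opening: 0.0089
grasp_force: 88.0
```

```bash
python3 st.py; cat > fit2.py <<'E'
import sys
from h import *
from workcell import bot,camera
from scipy.optimize import minimize
ims={n:camera(n) for n in("top","side")}
tag=sys.argv[1]
for n in ims: cv2.imwrite(f"pics/{n}_{tag}.png",ims[n])
o=bot.get_obs()
Y=o["tcp_rot"][2]; g=o["ee_pos"]
t=g+rz(Y)@[.0335,0,0];t[2]=g[2]-.0446
print("shelf guess",t,Y)
F=rz(161.3);f=np.array([.5416,-.1963,.002])
im=np.zeros((600,800,3),np.uint8)
a,b=overlay(ims["side"],"side",SH,rz(Y),t,(340,215,65,75),8);_,b=overlay(ims["side"],"side",SH+FACE,rz(Y),t,(340,215,65,75),8)
b2=overlay(ims["side"],"side",FACE,F,f,(340,215,65,75),8)[1]
d=cv2.max(b,b2);im[:,:520]=d
q=overlay(ims["top"],"top",SH,rz(Y),t,(360,160,40,43),7)[1];q2=overlay(ims["top"],"top",FACE,F,f,(360,160,40,43),7)[1]
im[:301,520:800]=cv2.max(q,q2);im[301:,520:800]=cv2.resize(ims["top"][160:203,360:400],(280,299),interpolation=cv2.INTER_CUBIC)
cv2.imwrite(f"pics/ov_{tag}.png",im)
E
python3 fit2.py a
```

```text
q [-19.652   20.9519  17.545   86.8988   0.0878  -1.2677]
ee_pos [ 0.6292 -0.2242  0.1282]
tcp_rot [179.9055  -0.3037 161.6157]
wrist_force [ 0.2941 -0.645  -2.8143]
torque [ 0.0214  0.0771 -0.0047]
lean [-0.00450981  0.0032376  -0.99998459] 0.008855837489108348 87.98100471496582 15.525
shelf guess [ 0.59749788 -0.21389077  0.08385809] 161.60934694627528
```

View pics/ov_a.png

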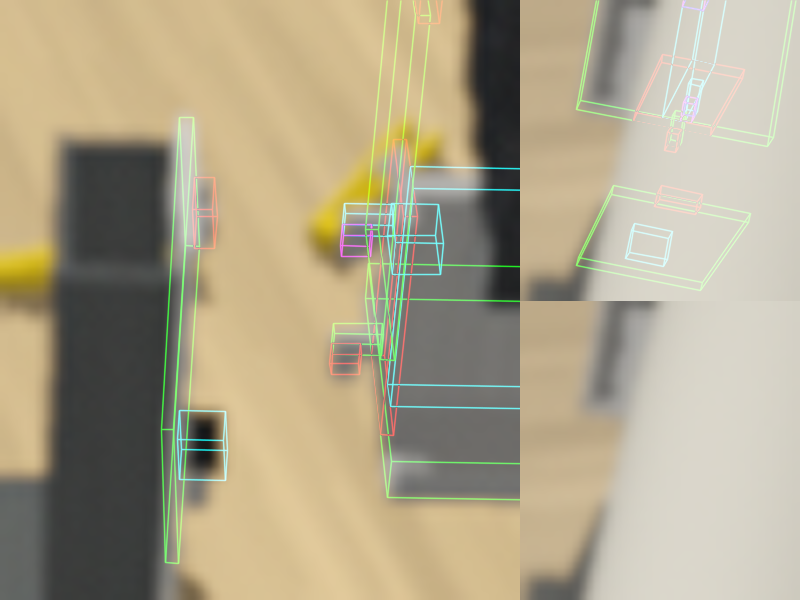

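Side view: the shelf model matches the held shelf (back plate about pixel 388-392). The face, catch and foot also match the model with dz≈2 mm. Next I lower 12 mm, shift y 1 mm and approach to just short of the face.

Call:
send_rows:
  targets: "5 -1 4 0 255;15 -1 9 0 255;25 -1 12 0 255;33 -1 12 0 255;39 -1 12 0 255;41 -1 12 0 255;41 -1 12 0 255;41 -1 12 0 255"

```text
time: 16.62
ee_pos: [0.59, -0.2132, 0.1161]
tcp_rot: [179.9, -0.3, 161.6]
wrist_force: [0.2, -0.4, -4.1]
opening: 0.0089
grasp_force: 88.0
```

```bash
sed -i 's/SH+FACE,rz(Y),t,(340,215,65,75),8)$/SH,rz(Y),t,(340,215,65,75),8)/' fit2.py; python3 st.py; python3 fit2.py b
```

```text
q [-1.99003e+01  1.51828e+01  8.98970e+00  8.41248e+01  7.51000e-02
 -1.45900e+00]
ee_pos [ 0.59   -0.2132  0.1161]
tcp_rot [179.9168  -0.3159 161.5587]
wrist_force [ 0.1775 -0.4239 -4.0861]
torque [0.0342 0.0547 0.0331]
lean [-0.00477114  0.00312101 -0.99998375] 0.008927036543026214 87.9989755153656 16.625
shelf guess [ 0.55813437 -0.20256538  0.07135972] 161.55700817634352
```

View pics/ov_b.png

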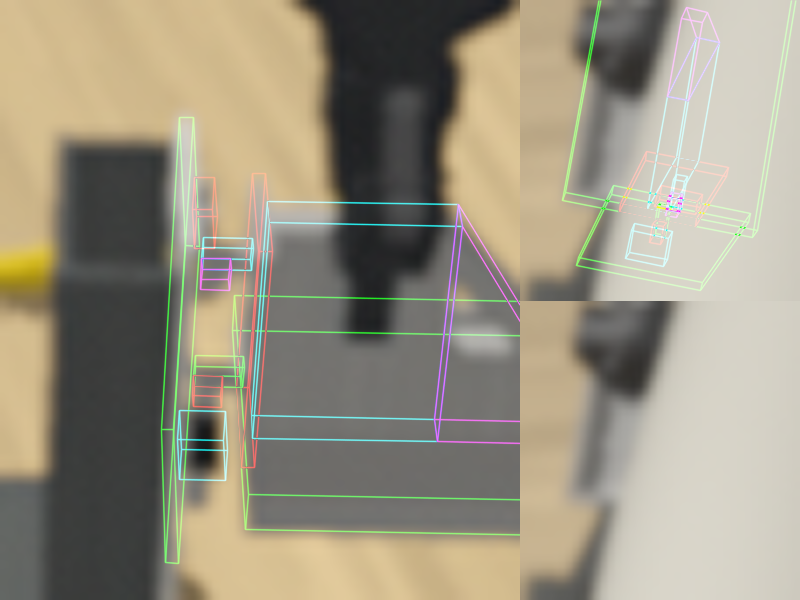

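Call:
send_rows:
  targets: "0 0 -2 0 255;1 0 -2 0 255;2 0 -2 0 255;3 0 -2 0 255;4 0 -2 0 255;4.5 0 -2 0 255"

```text
time: 17.48
ee_pos: [0.5854, -0.2117, 0.1181]
tcp_rot: [179.9, -0.3, 161.6]
wrist_force: [0.2, 0.8, -3.5]
opening: 0.0087
grasp_force: 88.0
```

Call:
send_rows:
  targets: "0.7 0 0 0 255;1.4 0 0 0 255;2 0 0 0 255;2 0 0 0 255"

```text
time: 17.98
ee_pos: [0.5836, -0.211, 0.1181]
tcp_rot: [179.9, -0.3, 161.6]
wrist_force: [-0.3, 1.0, -3.9]
opening: 0.009
grasp_force: 88.0
```

Call:
send_rows:
  targets: "1 0 0 0 255;2 0 0 0 255;3 0 0 0 255;3 0 0 0 255"

```text
time: 18.48
ee_pos: [0.5807, -0.2101, 0.1182]
tcp_rot: [179.9, -0.3, 161.6]
wrist_force: [0.5, 0.0, -3.6]
opening: 0.009
grasp_force: 88.0
```

Call:
send_rows:
  targets: "1 0 0 0 255;2 0 0 0 255;3 0 0 0 255;3 0 0 0 255"

```text
time: 18.98
ee_pos: [0.578, -0.2092, 0.1182]
tcp_rot: [179.9, -0.3, 161.6]
wrist_force: [1.3, -0.2, -4.1]
opening: 0.0092
grasp_force: 88.0
```

Call:
send_rows:
  targets: "0.7 0 0 0 255;1.4 0 0 0 255;2 0 0 0 255;2 0 0 0 255"

```text
time: 19.48
ee_pos: [0.5761, -0.2085, 0.1182]
tcp_rot: [179.9, -0.3, 161.6]
wrist_force: [2.1, -0.8, -3.7]
opening: 0.0087
grasp_force: 88.0
```

Call:
send_rows:
  targets: "0.7 0 0 0 255;1.4 0 0 0 255;2 0 0 0 255;2 0 0 0 255"

```text
time: 19.98
ee_pos: [0.5742, -0.2079, 0.1182]
tcp_rot: [179.9, -0.3, 161.6]
wrist_force: [2.9, -0.5, -5.1]
opening: 0.0091
grasp_force: 88.1
```

Call:
send_rows:
  targets: "0.5 0 0 0 255;1 0 0 0 255;1 0 0 0 255"

```text
time: 20.35
ee_pos: [0.5732, -0.2076, 0.1182]
tcp_rot: [179.9, -0.3, 161.6]
wrist_force: [2.9, -0.1, -5.1]
opening: 0.0093
grasp_force: 88.1
```

Call:
send_rows:
  targets: "0.5 0 0 0 255;1 0 0 0 255;1 0 0 0 255"

```text
time: 20.72
ee_pos: [0.5727, -0.2074, 0.1183]
tcp_rot: [179.9, -0.3, 161.6]
wrist_force: [5.8, -1.5, -5.9]
opening: 0.0088
grasp_force: 87.9
```

```bash
python3 st.py
```

```text
q [-1.99457e+01  1.25791e+01  6.12850e+00  8.38063e+01  7.59000e-02
 -1.49740e+00]
ee_pos [ 0.5727 -0.2074  0.1183]
tcp_rot [179.9174  -0.2547 161.5517]
wrist_force [ 5.7908 -1.4979 -5.9364]
torque [-0.3032 -1.1687 -0.0627]
lean [-0.00376075  0.0027745  -0.99998908] 0.008823173492692044 87.89051413536072 20.725
```

Claws are in and the back plate is at the face (about 6 N). Now I press down in steps.

Call:
send_rows:
  targets: "0 0 1 0 255;0 0 2 0 255;0 0 3 0 255;0 0 4 0 255;0 0 4 0 255"

```text
time: 21.35
ee_pos: [0.5728, -0.2075, 0.1146]
tcp_rot: [179.9, -0.2, 161.6]
wrist_force: [5.4, -1.4, -4.3]
opening: 0.0088
grasp_force: 88.1
```

Call:
send_rows:
  targets: "0 0 1 0 255;0 0 2 0 255;0 0 2 0 255"

```text
time: 21.72
ee_pos: [0.5728, -0.2075, 0.1129]
tcp_rot: [179.9, -0.2, 161.6]
wrist_force: [4.7, -2.3, -0.7]
opening: 0.0084
grasp_force: 88.3
```

Call:
send_rows:
  targets: "0 0 1 0 255;0 0 2 0 255;0 0 2 0 255"

```text
time: 22.1
ee_pos: [0.5729, -0.2075, 0.1111]
tcp_rot: [179.9, -0.2, 161.6]
wrist_force: [4.8, -1.2, -0.2]
opening: 0.0089
grasp_force: 88.5
```

Call:
send_rows:
  targets: "0 0 0.5 0 255;0 0 1 0 255;0 0 1 0 255"

```text
time: 22.48
ee_pos: [0.5729, -0.2076, 0.1103]
tcp_rot: [179.9, -0.2, 161.6]
wrist_force: [4.8, -1.6, 2.3]
opening: 0.0088
grasp_force: 88.7
```

```bash
python3 st.py
```

```text
q [-1.99478e+01  1.25860e+01  5.25870e+00  8.28535e+01  7.00000e-02
 -1.49940e+00]
ee_pos [ 0.5729 -0.2076  0.1103]
tcp_rot [ 1.799253e+02 -1.789000e-01  1.615516e+02]
wrist_force [ 4.8043 -1.6057  2.2575]
torque [-0.2714 -0.7397 -0.0613]
lean [-0.00254899  0.00222536 -0.99999428] 0.008777523280252806 88.68688702583313 22.475
```

Call:
send_rows:
  targets: "0 0 0.5 0 255;0 0 1 0 255;0 0 1 0 255"

```text
time: 22.85
ee_pos: [0.5729, -0.2075, 0.1092]
tcp_rot: [179.9, -0.2, 161.6]
wrist_force: [5.2, -0.4, 3.4]
opening: 0.0092
grasp_force: 88.8
```

Call:
send_rows:
  targets: "0 0 0.5 0 255;0 0 1 0 255;0 0 1 0 255"

```text
time: 23.22
ee_pos: [0.5729, -0.2075, 0.1083]
tcp_rot: [179.9, -0.2, 161.6]
wrist_force: [3.9, -3.2, 4.5]
opening: 0.0088
grasp_force: 88.9
```

Call:
send_rows:
  targets: "0 0 0.4 0 255;0 0 0.8 0 255;0 0 0.8 0 255"

```text
time: 23.6
ee_pos: [0.5729, -0.2075, 0.1075]
tcp_rot: [179.9, -0.2, 161.6]
wrist_force: [4.7, -1.2, 5.0]
opening: 0.009
grasp_force: 89.0
```

```bash
python3 st.py; python3 fit2.py c
```

```text
q [-1.99463e+01  1.26116e+01  4.97570e+00  8.25502e+01  6.93000e-02
 -1.50000e+00]
ee_pos [ 0.5729 -0.2075  0.1075]
tcp_rot [179.9258  -0.1842 161.5537]
wrist_force [ 4.6814 -1.1954  5.0483]
torque [-0.3702 -0.9258 -0.1013]
lean [-0.00263929  0.00224523 -0.999994  ] 0.00895949764412296 89.00203943252563 23.6
shelf guess [ 0.54111469 -0.19692919  0.06289618] 161.55405278942854
```

Call:
send_rows:
  targets: "0 0 0.4 0 255;0 0 0.8 0 255;0 0 0.8 0 255"

```text
time: 24.08
ee_pos: [0.573, -0.2076, 0.1074]
tcp_rot: [179.9, -0.1, 161.6]
wrist_force: [4.2, -1.8, 8.9]
opening: 0.0089
grasp_force: 89.7
```

Call:
send_rows:
  targets: "0 0 0.4 0 255;0 0 0.6 0 255;0 0 0.6 0 255"

```text
time: 24.45
ee_pos: [0.5731, -0.2076, 0.1072]
tcp_rot: [179.9, -0.1, 161.6]
wrist_force: [3.3, -1.1, 12.0]
opening: 0.0091
grasp_force: 90.1
```

Hard stop is at TCP z≈0.1074, so the catch should be out. I'll relax to neutral and check with a gentle 2.5 mm upward tug.

Call:
send_rows:
  targets: "0 0 -1.5 0 255;0 0 -2.5 0 255;0 0 -2.5 0 255"

```text
time: 24.82
ee_pos: [0.5729, -0.2075, 0.1084]
tcp_rot: [179.9, -0.2, 161.6]
wrist_force: [4.7, -1.9, 3.8]
opening: 0.0089
grasp_force: 89.3
```

```bash
python3 - <<'E'
from workcell import camera
import cv2,numpy as np
a=cv2.imread("pics/side_b.png");b=camera("side");cv2.imwrite("pics/side_d.png",b)
c=lambda i:cv2.resize(i[222:272,352:392],(400,500),interpolation=cv2.INTER_CUBIC)
cv2.imwrite("pics/cmp_d.png",np.hstack([c(a),c(b)]))
E
```

```text
(no output)
```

View pics/cmp_d.png

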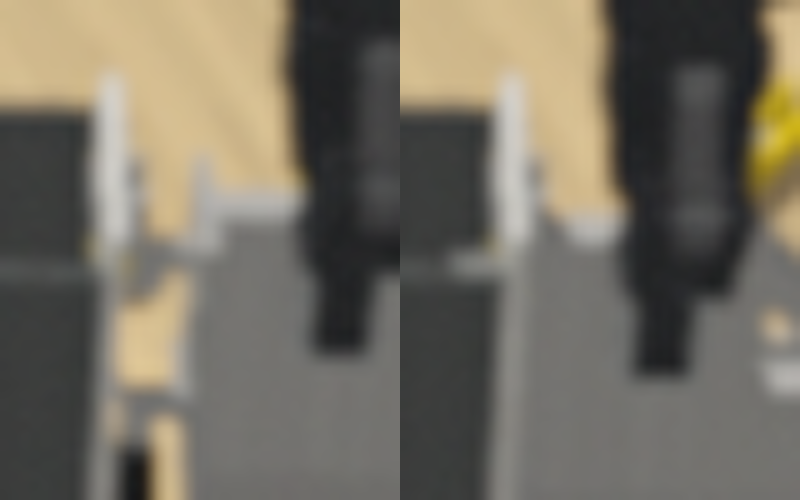

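The right panel shows the catch protruding again at about (535,180), just above the back plate's top edge, so it looks locked. I'll tug a bit more to confirm.

Call:
send_rows:
  targets: "0 0 -1 0 255;0 0 -2 0 255;0 0 -2 0 255"

```text
time: 25.25
ee_pos: [0.5727, -0.2075, 0.1096]
tcp_rot: [179.9, -0.3, 161.6]
wrist_force: [6.1, -1.8, -0.3]
opening: 0.0088
grasp_force: 88.3
```

Call:
send_rows:
  targets: "0 0 -0.5 0 255;0 0 -1 0 255;0 0 -1 0 255"

```text
time: 25.62
ee_pos: [0.5725, -0.2074, 0.1097]
tcp_rot: [179.9, -0.3, 161.6]
wrist_force: [7.5, -2.5, -5.2]
opening: 0.0092
grasp_force: 87.8
```

Firm resistance upward means the catch holds. I'll unload, open, and retreat upward.

Call:
send_rows:
  targets: "-0.4 0 1 0 255;-0.8 0 1.5 0 255;-0.8 0 1.5 0 230;-0.8 0 1.5 0 200;-0.8 0 1.5 0 100;-0.8 0 1.5 0 0;-0.8 0 1.5 0 0;-0.8 0 1.5 0 0;-0.8 0 1.5 0 0"
  newtons: 20

```text
time: 26.75
ee_pos: [0.5729, -0.2075, 0.109]
tcp_rot: [179.9, -0.3, 161.6]
wrist_force: [0.8, -0.0, -0.5]
opening: 0.0854
grasp_force: 0.0
```

Call:
send_rows:
  targets: "0 0 -5 0 0;0 0 -20 0 0;0 0 -50 0 0;0 0 -80 0 0;0 0 -120 0 0;0 0 -150 0 0;0 0 -150 0 0"

```text
time: 27.62
ee_pos: [0.5744, -0.2082, 0.2628]
tcp_rot: [179.9, -0.0, 161.6]
wrist_force: [-0.2, 0.1, -0.1]
opening: 0.0857
grasp_force: 0.0
```

Call:
send_rows:
  targets: "-5 40 0 0 0;-10 90 0 0 0;-10 140 0 0 0;-10 190 0 0 0;-10 230 0 0 0;-10 250 0 0 0;-10 250 0 0 0"

```text
time: 28.5
ee_pos: [0.6623, 0.0268, 0.2587]
tcp_rot: [179.9, -0.4, 161.6]
wrist_force: [-0.0, -0.5, 0.7]
opening: 0.0853
grasp_force: 0.0
```

```bash
python3 st.py; python3 - <<'E'
from workcell import camera
import cv2,numpy as np
a=camera("side");b=camera("top")
cv2.imwrite("pics/fin.png",np.hstack([cv2.resize(a[215:315,330:430],(400,400),interpolation=cv2.INTER_CUBIC),cv2.resize(b[100:250,300:450],(400,400),interpolation=cv2.INTER_CUBIC)]))
E
```

```text
q [  2.2378  23.1135  34.9318 102.145    0.1827  20.592 ]
ee_pos [0.6623 0.0268 0.2587]
tcp_rot [179.9438  -0.3701 161.6454]
wrist_force [-0.0277 -0.5479  0.6661]
torque [ 0.0091 -0.1163  0.0496]
lean [-0.00582254  0.00296431 -0.99997866] 0.08530814352913181 0.0 28.5
```

View pics/fin.png

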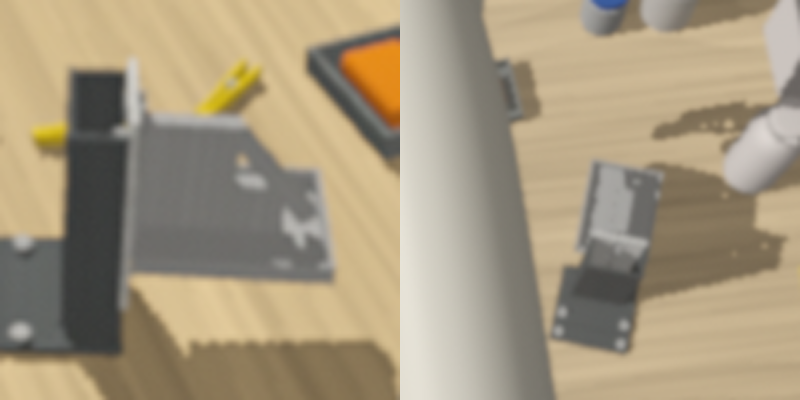

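The shelf hangs level and flat on the face, with the catch (about (143,100) in the crop) over the back plate's top edge. The bystanders in the crop are undisturbed. Handing in.

```bash
python3 -c "
from workcell import ticket
print(ticket.job_done())"
```

```text
the job is handed in; nothing more can be done
None
```

The grey soap shelf is hanging on the upright with both claws in the slots and the back plate flat; the catch held firm when I tugged upward, the gripper has let go and is clear, and the job was handed in at about 28.5 s.

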